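# Set the patient warming plate four clicks up and start it

### The job

Warm the plate for the next patient: with a fingertip, gently push the dial's pointer round clockwise (seen from above) by exactly four clicks, not going past the fourth. Then press the start button beside the dial fully down and let it go. Do not grip the dial, and leave the bowl and the two bottles where they stand.

Things in the scene. Friction and masses are not known exactly. Their poses are not given: they have to be found in the camera images.
- heater: White control box, 140 x 250 x 55 mm high (x, y, z), fixed to the table, with a low warming plate (220 x 270 mm, 25 mm high) joined to its +x side. Origin: centre of the box's underside, on the table. The dial and the button stand on its top, within 8 mm of the box's middle line along y: one near +y, the other near -y, about 120 mm apart; which is which varies.
- dial_axis (a point): Point on the dial's vertical turning axis at the height of the dial's flat black face (73 mm above the table). A fixed flat aluminium collar, 100 mm across, 8 mm high, lies on the box; on it turns the dial, a black disc 82 mm across whose face is 10 mm above the collar. Twelve small black dots on the collar, 30 degrees apart, mark the click positions.
- dial_tip (a point): Middle of the end face of the dial's pointer, 40 mm out from the axis and 13 mm above the dial's face; turns with the dial. The pointer is an upright bar of plain metal on the dial's face, 12 mm thick and 26 mm high, running straight through the axis from 22 mm behind it to 40 mm in front of it (the long end points), with a thin black line on top of the long end. Starts aimed at any direction.
- dial (a joint): Angle of the dial in rad, 0 at the start, growing clockwise seen from above. Click positions every 0.524 rad (30 degrees); a spring holds the dial in each and, once it is turned past half-way (0.26 rad), snaps it forward into the next. Pushing it over takes about 0.08 to 0.12 N m: 3 to 4 N against the pointer 30 mm from the axis. Four clicks: 2.094 rad.
- start_top (a point): Centre of the top of the round start button, 28 mm across, in a low aluminium housing on the control box; nothing else stands within 40 mm of it. It moves straight down.
- start (a joint): Travel of the start button in m: 0 up, 0.006 fully down (needs about 5 N); it springs back up by itself.
- bowl: Loose blue plastic bowl, 120 mm across, 50 mm high; origin at the centre of its underside. Leave alone.
- dropper: Loose amber bottle with a black cap, 40 mm across, 100 mm high; origin at the centre of its underside. Leave alone.
- vial: Loose clear jar with a metal cap, 44 mm across, 65 mm high; origin at the centre of its underside. Leave alone.

How it is judged:
By the outcome, as a careful person would: the job done as asked, in the order asked, and still so for the second after the job is handed in, with the robot touching nothing.
It also fails if it takes over 48 s, if anything falls off the work surface, if the arm or the gripper's body presses on something with over 40 N, if the wrist force passes 120 N, or if a joint passes its speed limit or range.

### The arm

A 6-joint arm with a two-finger parallel gripper is mounted at the origin on the work surface. World frame = base frame: x ahead of the robot, y to its left, z up, the work surface at z = 0. Lengths are in m, angles in rad, forces in N, time in s.
With the tool pointing down it reaches from about 0.425 to 0.925 m from the base axis. Payload 12.5 kg.
Tool frame: the origin (TCP) lies on the mounting face of the last link; the fingertips stand 173 mm ahead of it and the grasp point (between the pads) lies robot.grip_point_offset ahead of it (robot.grip_point_offset is the distance from the TCP to the grasp point, in m); z points along the fingers, y is the line along which they close (so a half turn about z gives the same grasp; the last joint's range is limited). The gripper opens to 85 mm and grips with 20 to 120 N. Pads are 22 mm wide; open, the fingers measure 114 mm over their backs; the gripper's body (76 mm by 85 mm) begins 54 mm behind the grasp point. The pads swing forward as they close: fully open they stand 13 mm farther back than shut.
Start: joints at [-1.212, 0.491, 1.559, -0, 1.092, -0.106], TCP at [0.28, -0.559, 0.405] pointing down, gripper open.
Joint ranges: [-3.1, 3.1], [-0.84, 2.19], [0.05, 2.79], [-1.13, 4.28], [0.06, 2.93], [-2.69, 2.69]. Speed limits (rad/s): [2.22, 2.22, 2.79, 3.14, 3.14, 3.14].

### API

Orientations are given as a rotation vector (axis times angle).
In Python, from rig import robot, optics gives the robot as it stands.
- The arm moves only by the shell command python3 -m handwheel 'ROWS' [FORCE]. ROWS is JSON, a list of rows, each a list of 7 numbers: the shift along the world's x, y, z in m, then the turn, a rotation vector about the world's x, y, z in degrees, then the opening, from 0 (shut) to 1 (fully open). A call has 1 to 20 rows; each row shifts and turns the commanded pose from where the row before left it; what a row does not reach is not made up. A row lasts 1/12 s, in which the tool goes at most 41.7 mm and 7.16 degrees, less where a joint would pass 70% of its speed; a pose out of reach is approached as far as the arm can. A call is refused whole if a number of a shift passes 0.0417 or a number of a turn 7.16, either way. A call with a gripper value outside its range is refused whole. The fingers move at their own pace and stop on an object; FORCE is the grip in N (left out, the last holds). Time passes only in rows, so rows that do not move let the fingers close. It gives the time, the measured TCP pose, the force, the opening and the grip force at its end, in the units of the state.
- robot.sense(): the state, without advancing time (a new reading comes with each control period).
- optics.read_camera(name): name is "scene" or "top"; returns a dict with "color" (420x560x3 uint8, blue, green, red), "intrinsics" (3x3 intrinsics, pixels), "k1" (the pictures are not rectified: a ray, as slopes to the right and down, at radius r is drawn at 1 + k1 r^2 times it, then the intrinsics apply), "pose" (4x4, takes a point from camera to world coordinates). Camera axes: x right, y up, looking along -z (the intrinsics and any distortion apply to the point x, -y, -z); pixel columns grow to the right and rows downward; lengths in m; the calibration is good to about 2 mm. A picture is of the moment at which its call begins. There is no depth.
- robot.close_job(): hands the job in; it is judged then, once.
Trained networks look in the newest picture that a camera, given by its name, has taken for a name from the list of things; names that differ only in an ending like _2 or _b are one class to them, and where a whole thing is asked for, a point or a joint stands for the part that bears it (a point fixed in the world has none). Each returns a list of dicts, best first, with "score" (0 to 1); they miss things now and then, are a little off and sometimes report something else, mostly with a low value. They report only what shows in the picture. A call takes as long as a camera call.
- optics.find_in(camera, query): "centre" ([column, row] in pixels, amid what is visible of it).
- optics.cut_out(camera, query): "region" (420x560 bool, what is visible of it) and "centre" ([column, row] in pixels, amid what is visible of it).
The state is a dict: "clock": time; "joint_positions": joint angles; "joint_velocities": joint speeds; "joint_efforts": joint torques, N m; "eef_pos": TCP position; "tcp_rot": TCP orientation; "contact_force": force on the tool from outside, world axes, zero at the start; "wrist_torque": the same for the moment, N m; "grip_width": opening from 0.0 (shut) to 1.0 (fully open); "gripper_force": force on a finger pad.
Only numpy, scipy, OpenCV 4.12 (cv2) and the standard library are available. Lean on these libraries where they do the work, as an engineer would, in place of code of your own. Each camera call takes 0.05 s, during which the arm holds its last target. There are 200 camera calls.

## Working session

There is one attempt and no reset: what is moved stays moved. The work goes in short steps, Python scripts to look and compute and a shell command to move; the robot and the scene stay as the last step left them, time stands still between calls to the robot, and variables do not carry over. Pictures are saved under pics/ and viewed, at most 10 in all, crops included, and the job is handed in when it is done.

```bash
mkdir -p pics; ls; cat > h.py <<'E'
import numpy as np, cv2
from rig import robot, optics
def ray(c,px):
    K=np.array(c["intrinsics"]);k=c["k1"];T=np.array(c["pose"])
    d=np.array([(px[0]-K[0,2])/K[0,0],(px[1]-K[1,2])/K[1,1]]);u=d.copy()
    for _ in range(20): u=d/(1+k*(u@u))
    return T[:3,3],T[:3,:3]@np.array([u[0],-u[1],-1])
def at(c,px,z):
    o,v=ray(c,px); return o+v*(z-o[2])/v[2]
def proj(c,p):
    K=np.array(c["intrinsics"]);T=np.array(c["pose"])
    q=T[:3,:3].T@(np.array(p)-T[:3,3]);u=np.array([q[0],-q[1]])/-q[2];u=u*(1+c["k1"]*(u@u))
    return K[0,0]*u[0]+K[0,2],K[1,1]*u[1]+K[1,2]
E
python3 - <<'E'
from h import *
np.set_printoptions(precision=4,suppress=True)
Z=dict(dial_axis=.073,dial_tip=.086,start_top=.065,bowl=.025,dropper=.05,vial=.03,heater=.05)
ims=[]
for n in("scene","top"):
    c=optics.read_camera(n);ims.append(c["color"]);print(n,np.array(c["pose"])[:3,3],c["intrinsics"][0][0])
    cv2.imwrite(f"pics/{n}0.png",c["color"])
    for q in Z:
        for r in optics.find_in(n,q)[:2]: print(n,q,round(r["score"],2),np.array(r["centre"]),at(c,r["centre"],Z[q]))
s=robot.sense();print(s["clock"],s["eef_pos"],s["tcp_rot"],robot.grip_point_offset)
E
```

```text
pics
scene [ 1.235  -0.3933  0.7096] 429.50880369563987
scene dial_axis 0.74 [223.5 206.9] [ 0.4929 -0.0335  0.073 ]
scene dial_axis 0.56 [224.  206.5] [ 0.4922 -0.0317  0.073 ]
scene dial_tip 0.84 [223.5 204.7] [ 0.5006 -0.0367  0.086 ]
scene start_top 0.6 [181.4 228.3] [ 0.4977 -0.1474  0.065 ]
scene bowl 0.58 [270.3 188.9] [0.4409 0.1378 0.025 ]
scene dropper 0.87 [120.3 262.7] [ 0.5086 -0.2971  0.05  ]
scene dropper 0.5 [223.  206.2] [ 0.4629 -0.0201  0.05  ]
scene vial 0.72 [117.1 312.3] [ 0.6161 -0.3448  0.03  ]
scene heater 0.79 [246.2 264.4] [ 0.6681 -0.0789  0.05  ]
scene heater 0.36 [224.2 210.4] [ 0.4794 -0.026   0.05  ]
top [0.4636 0.0604 1.121 ] 477.54389073822506
top dial_axis 0.65 [316.8 248.7] [ 0.4749 -0.0326  0.073 ]
top dial_axis 0.38 [314.4 246.3] [ 0.4801 -0.0272  0.073 ]
top dial_tip 0.63 [316.  246.3] [ 0.4799 -0.0296  0.086 ]
top bowl 0.73 [246.7 253.5] [0.4609 0.1233 0.025 ]
top dropper 0.68 [432.6 235.7] [ 0.5099 -0.2968  0.05  ]
top vial 0.97 [451.  191.3] [ 0.6151 -0.3478  0.03  ]
top heater 0.87 [331.1 185.2] [ 0.6194 -0.0649  0.05  ]
top heater 0.67 [449.9 188.4] [ 0.619  -0.3378  0.05  ]
0.8 [ 0.2802 -0.5587  0.4047] [3.057  0.7236 0.    ] 0.1547
```

```bash
python3 - <<'E'
import cv2
a=cv2.imread("pics/scene0.png")[165:265,150:290];b=cv2.imread("pics/top0.png")[190:300,240:410]
cv2.imwrite("pics/a.png",cv2.resize(a,None,fx=5.7,fy=5.7,interpolation=2));cv2.imwrite("pics/b.png",cv2.resize(b,None,fx=4.7,fy=4.7,interpolation=2))
E
```

```text
(no output)
```

View pics/a.png

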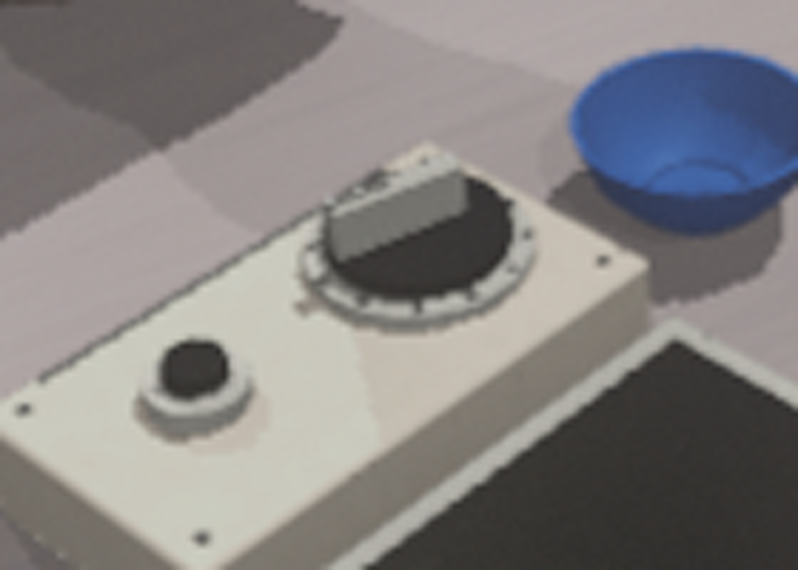

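View pics/b.png

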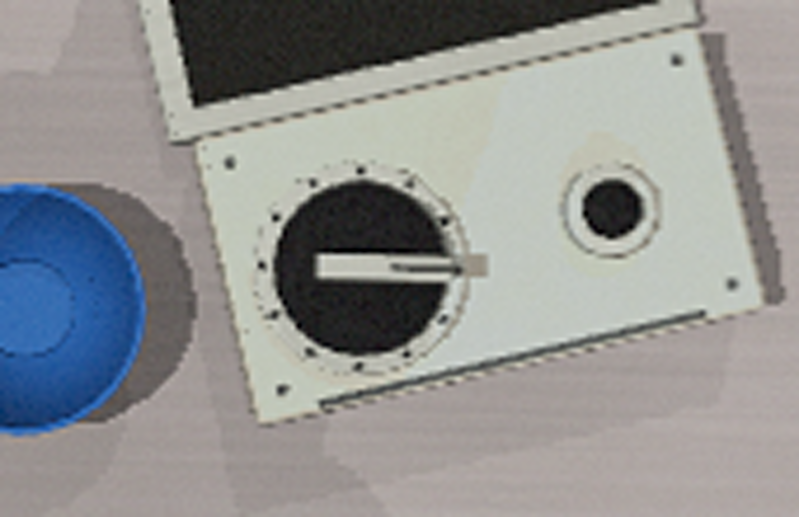

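View pics/top0.png

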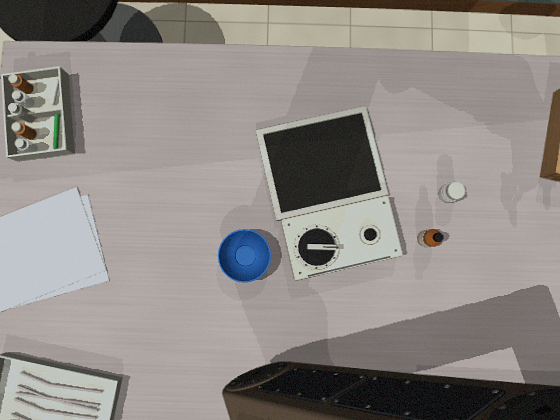

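Top view, crop b (scale 4.7, offset 240,190): the dial disc is centred at about (361,268), which is full-image (316.8,247.0). The pointer's long end points right (world -y) and ends at crop column 463, with a shadow beyond it. The button is at crop (612,209), full-image (370.2,234.5). In the scene crop the button top is at (195,368), full-image (184.2,229.6).

```bash
python3 - <<'E'
from h import *
np.set_printoptions(precision=4,suppress=True)
from scipy.optimize import least_squares
t=optics.read_camera("top");s=optics.read_camera("scene")
ax=at(t,(316.8,247.0),.073);print("axis",ax)
f=lambda p:np.r_[np.subtract(proj(t,p),(370.2,234.5)),np.subtract(proj(s,p),(184.2,229.6))]
b=least_squares(f,[.5,-.15,.065],x_scale=.01);print("button",b.x,b.fun,np.linalg.norm(b.x[:2]-ax[:2]))
# pointer ends, top camera, z .099
e0=at(t,(240+316/4.7,190+266/4.7),.099);e1=at(t,(240+463/4.7,190+265.5/4.7),.099)
d=e1-e0;print(e0,e1,np.linalg.norm(d),np.degrees(np.arctan2(d[1],d[0])))
# dots: dark blobs on the collar annulus
for n,c in(("top",t),("scene",s)):
    im=cv2.resize(c["color"],None,fx=4,fy=4,interpolation=2)
    P=lambda p:tuple(int(round(v*4+1.5)) for v in proj(c,p))
    for r,z in((.05,.063),(.041,.073)):
        cv2.polylines(im,[np.array([P((ax[0]+r*np.cos(a),ax[1]+r*np.sin(a),z)) for a in np.linspace(0,6.28,60)],np.int32)],1,(0,0,255),1)
    a=np.radians(-90);u=np.array([np.cos(a),np.sin(a),0]);v=np.array([-u[1],u[0],0]);A=np.array([ax[0],ax[1],.099])
    cv2.polylines(im,[np.array([P(A+l*u+w*v) for l,w in((-.022,.006),(.04,.006),(.04,-.006),(-.022,-.006))],np.int32)],1,(0,255,0),1)
    cv2.circle(im,P(b.x),3,(255,0,255),-1)
    x,y=P(ax);cv2.imwrite(f"pics/o_{n}.png",cv2.resize(im[y-130:y+130,x-190:x+190],None,fx=1.05,fy=1.05) )
a=cv2.imread("pics/o_top.png");b=cv2.imread("pics/o_scene.png");cv2.imwrite("pics/o.png",np.vstack([a,b]))
E
```

```text
axis [ 0.4786 -0.0325  0.073 ]
button [ 0.5098 -0.1482  0.0702] [-1.027  -0.5159 -1.1699 -0.0352] 0.11985080863985847
[ 0.4787 -0.0097  0.099 ] [ 0.4804 -0.0767  0.099 ] 0.06702115308649424 -88.56270573996173
```

View pics/o.png

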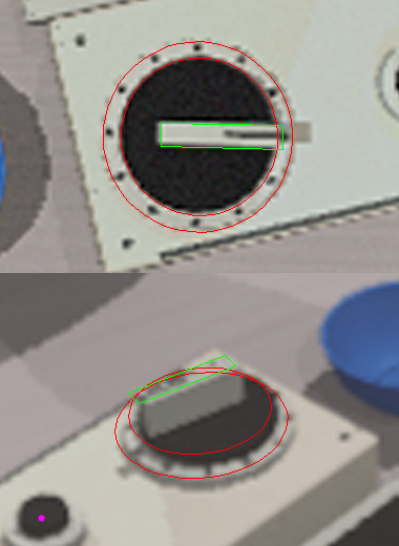

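```bash
python3 -m handwheel '[[0.0104,0.0227,0,0,0,7,0],[0.0104,0.0227,0,0,0,7,0],[0.0104,0.0227,0,0,0,7,0],[0.0104,0.0227,0,0,0,7,0],[0.0104,0.0227,0,0,0,7,0],[0.0104,0.0227,0,0,0,7,0],[0.0104,0.0227,0,0,0,7,0],[0.0104,0.0227,0,0,0,7,0],[0.0104,0.0227,0,0,0,7,0],[0.0104,0.0227,0,0,0,7,0],[0.0104,0.0227,0,0,0,7,0],[0.0104,0.0227,0,0,0,7,0],[0.0104,0.0227,0,0,0,7,0],[0.0104,0.0227,0,0,0,7,0],[0.0104,0.0227,0,0,0,7,0],[0.0104,0.0227,0,0,0,7,0],[0.0104,0.0227,0,0,0,7,0],[0.0104,0.0227,0,0,0,7,0],[0.0104,0.0227,0,0,0,7,0],[0.0104,0.0227,0,0,0,7,0]]' 40
cat >> h.py <<'E'
def st():
    from scipy.spatial.transform import Rotation as R
    s=robot.sense();M=R.from_rotvec(s["tcp_rot"]).as_matrix()
    print("t",round(s["clock"],2),"pos",np.round(s["eef_pos"],4),"yaw",round(np.degrees(np.arctan2(M[1,0],M[0,0])),1),"z",np.round(M[:,2],3),"q6",round(s["joint_positions"][5],2),"F",np.round(s["contact_force"],2),"T",np.round(s["wrist_torque"],2),"g",s["grip_width"])
    return s
E
python3 -c "from h import *;st()"
```

```text
clock: 2.57
eef_pos: [0.4885, -0.1035, 0.4049]
tcp_rot: [0.356, 3.121, -0.0]
contact_force: [0.0, -0.4, 0.0]
grip_width: -0.0
gripper_force: 0.0
t 2.57 pos [ 0.4885 -0.1035  0.4049] yaw 167.0 z [ 0. -0. -1.] q6 -1.68 F [ 0.04 -0.38  0.01] T [-0.02 -0.01 -0.02] g -0.0001616098211975923
```

```bash
python3 -m handwheel '[[0.0102,0.022,0,0,0,7,0],[0.0103,0.0225,0,0,0,7,0],[0,0,-0.03,0,0,0,0],[0,0,-0.03,0,0,0,0],[0,0,-0.03,0,0,0,0],[0,0,-0.03,0,0,0,0],[0,0,-0.02,0,0,0,0],[0,0,-0.007,0,0,0,0],[0,0,0,0,0,0,0]]'
python3 - <<'E'
from h import *
s=st();ims=[]
for n in("scene","top"):
    c=optics.read_camera(n);p=[int(v) for v in proj(c,(.479,-.031,.09))]
    ims.append(cv2.resize(c["color"][p[1]-50:p[1]+50,p[0]-65:p[0]+65],None,fx=4,fy=4,interpolation=2))
cv2.imwrite("pics/c1.png",np.hstack(ims)[:, :])
E
```

```text
clock: 3.32
eef_pos: [0.5086, -0.0602, 0.2565]
tcp_rot: [0.017, -3.139, -0.001]
contact_force: [-0.3, 0.1, -0.1]
grip_width: -0.002
gripper_force: 0.0
t 3.32 pos [ 0.5086 -0.0602  0.2565] yaw -179.4 z [-0.003  0.001 -1.   ] q6 -1.83 F [-0.34  0.1  -0.07] T [-0.05 -0.03 -0.01] g -0.0015106069854302223
```

```bash
python3 -c "
import cv2;a=cv2.imread('pics/c1.png');cv2.imwrite('pics/c1.png',cv2.resize(a,(800,308)))"
```

```text
(no output)
```

View pics/c1.png

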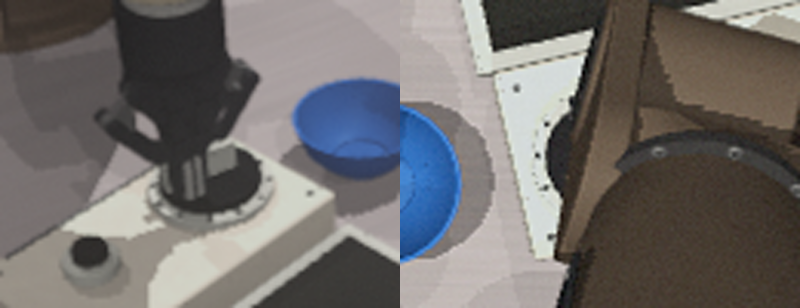

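```bash
python3 -m handwheel '[[0,0,-0.003,0,0,0,0],[-0.002,0,0,0,0,0.4,0],[-0.002,0,0,0,0,0,0],[-0.002,0,0,0,0,0,0],[-0.0015,0,0,0,0,0,0],[-0.001,0,0,0,0,0,0],[-0.001,0,0,0,0,0,0],[0,0,0,0,0,0,0]]'; python3 - <<'E'
from h import *
st()
for k in range(12):
    P=lambda t:1e3*.0328*np.array([np.cos(np.radians(t)),np.sin(np.radians(t))])
    print(k*10,np.round((P(-57.8-10*k-10)-P(-57.8-10*k))/4,2),np.round(P(-57.8-10*k)+[479,-31],1))
E
```

```text
clock: 4.08
eef_pos: [0.4993, -0.0602, 0.2549]
tcp_rot: [-0.028, 3.14, -0.0]
contact_force: [2.9, -0.2, 1.6]
grip_width: 0.0
gripper_force: 1.1
t 4.08 pos [ 0.4993 -0.0602  0.2549] yaw -179.0 z [ 0.001 -0.    -1.   ] q6 -1.84 F [ 2.9  -0.21  1.56] T [ 0.06 -0.38  0.01] g 0.00033697756324068984
0 [-1.27 -0.65] [496.5 -58.8]
10 [-1.37 -0.42] [491.4 -61.4]
20 [-1.42 -0.18] [485.9 -63.1]
30 [-1.43  0.07] [480.3 -63.8]
40 [-1.39  0.32] [474.5 -63.5]
50 [-1.32  0.55] [469.  -62.2]
60 [-1.2   0.77] [463.7 -60. ]
70 [-1.05  0.97] [458.9 -56.9]
80 [-0.86  1.14] [454.7 -53. ]
90 [-0.65  1.27] [451.2 -48.5]
100 [-0.42  1.37] [448.6 -43.4]
110 [-0.18  1.42] [446.9 -37.9]
```

```bash
python3 -m handwheel '[[-0.0013,-0.0007,0,0,0,-2.5,0],[-0.0013,-0.0007,0,0,0,-2.5,0],[-0.0013,-0.0007,0,0,0,-2.5,0],[-0.0013,-0.0007,0,0,0,-2.5,0],[-0.0014,-0.0005,0,0,0,-2.5,0],[-0.0014,-0.0005,0,0,0,-2.5,0],[-0.0014,-0.0005,0,0,0,-2.5,0],[-0.0014,-0.0005,0,0,0,-2.5,0],[0,0,0,0,0,0,0]]'; python3 - <<'E'
from h import *
s=st();ims=[]
for n in("scene","top"):
    c=optics.read_camera(n);p=[int(v) for v in proj(c,(.479,-.031,.09))]
    ims.append(cv2.resize(c["color"][p[1]-35:p[1]+35,p[0]-45:p[0]+45],(400,311),interpolation=2))
cv2.imwrite("pics/c2.png",np.hstack(ims))
E
```

```text
clock: 4.83
eef_pos: [0.4882, -0.065, 0.2547]
tcp_rot: [-0.521, -3.098, -0.0]
contact_force: [0.7, -0.5, -0.8]
grip_width: 0.004
gripper_force: 0.0
t 4.83 pos [ 0.4882 -0.065   0.2547] yaw 160.9 z [-0.  0. -1.] q6 -1.5 F [ 0.67 -0.53 -0.83] T [-0.06 -0.03 -0.06] g 0.004444104469995925
```

View pics/c2.png

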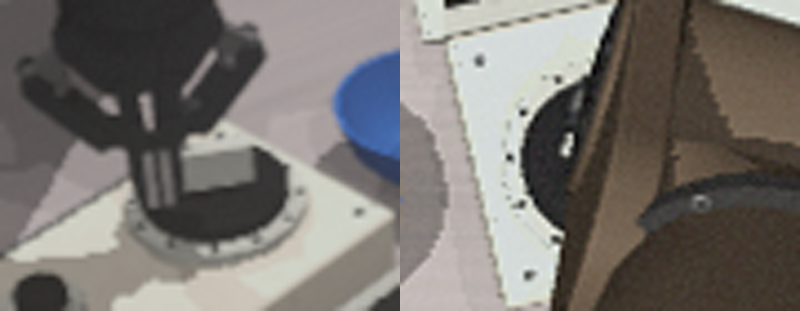

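The finger is beside the pointer. The pointer's visible tail has moved up-left in the top view (around (570,145)), which fits one click, and the force has dropped, so it has snapped. On to click two.

```bash
python3 -m handwheel '[[-0.0015,-0.0003,0,0,0,-2.5,0],[-0.0015,-0.0003,0,0,0,-2.5,0],[-0.0015,-0.0003,0,0,0,-2.5,0],[-0.0015,-0.0003,0,0,0,-2.5,0],[-0.0015,0,0,0,0,-2.5,0],[-0.0015,0,0,0,0,-2.5,0],[-0.0015,0,0,0,0,-2.5,0],[-0.0015,0,0,0,0,-2.5,0]]'; python3 -c "from h import *;st()"
python3 -m handwheel '[[-0.0015,0.0003,0,0,0,-2.5,0],[-0.0015,0.0003,0,0,0,-2.5,0],[-0.0015,0.0003,0,0,0,-2.5,0],[-0.0015,0.0003,0,0,0,-2.5,0],[0,0,0,0,0,0,0]]'; python3 -c "from h import *;st()"
```

```text
clock: 5.6
eef_pos: [0.477, -0.0664, 0.2549]
tcp_rot: [1.048, 2.959, 0.0]
contact_force: [4.4, -0.9, 1.0]
grip_width: -0.001
gripper_force: 1.9
t 5.6 pos [ 0.477  -0.0664  0.2549] yaw 141.0 z [ 0.002 -0.001 -1.   ] q6 -1.17 F [ 4.45 -0.9   0.96] T [ 0.04 -0.76  0.04] g -0.0011061475455224937
clock: 6.02
eef_pos: [0.4703, -0.0649, 0.2547]
tcp_rot: [-1.303, -2.859, -0.0]
contact_force: [0.7, -0.4, 0.1]
grip_width: -0.001
gripper_force: 0.0
t 6.02 pos [ 0.4703 -0.0649  0.2547] yaw 131.0 z [-0.  0. -1.] q6 -0.99 F [ 0.74 -0.36  0.06] T [ 0.02 -0.1   0.04] g -0.0011828305872180046
```

```bash
python3 -m handwheel '[[-0.0014,0.0005,0,0,0,-2.5,0],[-0.0014,0.0005,0,0,0,-2.5,0],[-0.0014,0.0005,0,0,0,-2.5,0],[-0.0014,0.0005,0,0,0,-2.5,0],[-0.0013,0.0008,0,0,0,-2.5,0],[-0.0013,0.0008,0,0,0,-2.5,0],[-0.0013,0.0008,0,0,0,-2.5,0],[-0.0013,0.0008,0,0,0,-2.5,0]]'; python3 -c "from h import *;st()"
python3 -m handwheel '[[-0.0012,0.001,0,0,0,-2.5,0],[-0.0012,0.001,0,0,0,-2.5,0],[-0.0012,0.001,0,0,0,-2.5,0],[-0.0012,0.001,0,0,0,-2.5,0],[0,0,0,0,0,0,0]]'; python3 - <<'E'
from h import *
s=st();ims=[]
for n in("scene","top"):
    c=optics.read_camera(n);p=[int(v) for v in proj(c,(.479,-.031,.09))]
    ims.append(cv2.resize(c["color"][p[1]-35:p[1]+35,p[0]-45:p[0]+45],(400,311),interpolation=2))
cv2.imwrite("pics/c3.png",np.hstack(ims))
E
```

```text
clock: 6.68
eef_pos: [0.4601, -0.0602, 0.2549]
tcp_rot: [1.776, 2.589, 0.0]
contact_force: [0.5, -1.9, -1.4]
grip_width: 0.003
gripper_force: 0.8
t 6.68 pos [ 0.4601 -0.0602  0.2549] yaw 111.1 z [ 0.002 -0.001 -1.   ] q6 -0.64 F [ 0.46 -1.95 -1.39] T [-0.25  0.02  0.02] g 0.003401924874416496
clock: 7.1
eef_pos: [0.4548, -0.0557, 0.2547]
tcp_rot: [1.997, 2.425, 0.0]
contact_force: [0.5, -0.9, -0.4]
grip_width: 0.003
gripper_force: 0.0
t 7.1 pos [ 0.4548 -0.0557  0.2547] yaw 101.1 z [ 0. -0. -1.] q6 -0.46 F [ 0.49 -0.89 -0.44] T [ 0.01 -0.02  0.04] g 0.0030956307843295226
```

View pics/c3.png

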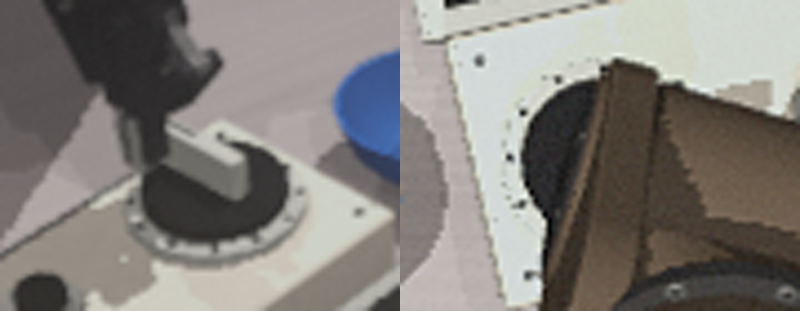

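The scene crop shows the pointer with its tail end face at about crop (240,172), its long end going away up-left, and the finger beside it. I'll compare that with the predictions for 2, 3 and 4 clicks.

```bash
python3 - <<'E'
from h import *
c=optics.read_camera("scene");p=[int(v) for v in proj(c,(.479,-.031,.09))]
for k in range(1,5):
    a=np.radians(-89-30*k)
    f=lambda l:np.round((np.array(proj(c,(.480+l*np.cos(a),-.031+l*np.sin(a),.086)))-[p[0]-45,p[1]-35])*4.44)
    print(k,"tail",f(-.022),"tip",f(.04))
E
```

```text
1 tail [246. 160.] tip [132. 167.]
2 tail [241. 172.] tip [142. 145.]
3 tail [226. 182.] tip [170. 128.]
4 tail [206. 187.] tip [206. 120.]
```

```bash
cat > ov.py <<'E'
from h import *
import sys
def ov(ks,out,cam="scene"):
    c=optics.read_camera(cam);p=[int(v) for v in proj(c,(.479,-.031,.09))];x0,y0=p[0]-28,p[1]-28;ims=[]
    for k in ks:
        im=cv2.resize(c["color"][y0:y0+56,x0:x0+56],(400,400),interpolation=2);g=400/56
        if k is not None:
            a=np.radians(-89-30*k);u=np.array([np.cos(a),np.sin(a),0]);v=np.array([-u[1],u[0],0])
            for z in(.099,.073):
                q=[((np.array(proj(c,np.array([.480,-.0295,z])+l*u+w*v))-[x0,y0]+.5)*g) for l,w in((-.022,.006),(.04,.006),(.04,-.006),(-.022,-.006))]
                cv2.polylines(im,[np.array(q,np.int32)],1,(0,255,0) if z>.09 else (0,0,255),1)
        ims.append(im)
    cv2.imwrite(out,np.hstack(ims))
E
python3 -c "
from ov import *
ov([2,3],'pics/d.png')"
```

```text
(no output)
```

View pics/d.png

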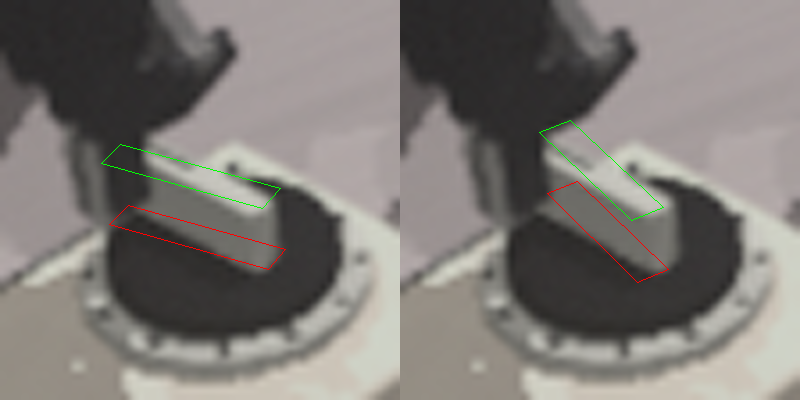

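```bash
python3 - <<'E'
from h import *
c=optics.read_camera("scene")
for deg in range(0,130,10):
    a=np.radians(-89-deg);u=np.array([np.cos(a),np.sin(a),0]);v=np.array([-u[1],u[0],0]);A=np.array([.480,-.0295,.099])+.006*v*(1 if deg<60 or 1 else -1)
    d=np.subtract(proj(c,A-.022*u),proj(c,A+.04*u));print(deg,round(d[1]/d[0],2),end=" | ")
E
python3 - <<'E'
import cv2,numpy as np
# line directions in pictures of pointer side face: gradient at pointer/top edge
for f,roi in(("pics/scene0.png",None),):
    pass
im=cv2.imread("pics/d.png")[:, :400]
hsv=cv2.cvtColor(im,cv2.COLOR_BGR2HSV);g=cv2.cvtColor(im,cv2.COLOR_BGR2GRAY)
for x in range(150,265,12):
    col=g[130:290,x].astype(int);d=np.diff(cv2.GaussianBlur(col.astype(np.float32),(1,7),0).ravel())
    print(x,"drops at",[130+i for i in range(2,len(d)-2) if d[i]<-4 and d[i]==d[max(0,i-6):i+7].min()])
E
```

```text
0 -0.41 | 10 -0.28 | 20 -0.17 | 30 -0.06 | 40 0.04 | 50 0.15 | 60 0.28 | 70 0.43 | 80 0.64 | 90 0.96 | 100 1.56 | 110 3.31 | 120 -355.54 | 150 drops at [165, 178, 218]
162 drops at [147, 171, 181, 224]
174 drops at [154, 176, 216, 230]
186 drops at [181, 188, 234, 235, 236]
198 drops at [190, 241, 242]
210 drops at [167, 191, 247]
222 drops at [195, 202, 255]
234 drops at [162, 208, 263]
246 drops at [174, 202, 214, 269]
258 drops at [177, 212, 239, 271]
```

The edge slopes give a dial angle of about 75°, so it is at the tipping point between clicks 2 and 3, trailing the finger's nominal angle by about 5°. Next: 80 → 100 nominal, then 110, with a check.

```bash
python3 -m handwheel '[[-0.001,0.0012,0,0,0,-2.5,0],[-0.001,0.0012,0,0,0,-2.5,0],[-0.001,0.0012,0,0,0,-2.5,0],[-0.001,0.0012,0,0,0,-2.5,0],[-0.0008,0.0013,0,0,0,-2.5,0],[-0.0008,0.0013,0,0,0,-2.5,0],[-0.0008,0.0013,0,0,0,-2.5,0],[-0.0008,0.0013,0,0,0,-2.5,0],[0,0,0,0,0,0,0]]';python3 -c "from h import *;st()"
python3 -m handwheel '[[-0.0005,0.0014,0,0,0,-2.5,0],[-0.0005,0.0014,0,0,0,-2.5,0],[-0.0005,0.0014,0,0,0,-2.5,0],[-0.0005,0.0014,0,0,0,-2.5,0],[0,0,0,0,0,0,0]]';python3 -c "
from ov import *
st();ov([None,4],'pics/e.png')"
```

```text
clock: 8.1
eef_pos: [0.4477, -0.046, 0.2549]
tcp_rot: [2.389, 2.039, 0.0]
contact_force: [0.7, -4.8, 1.5]
grip_width: -0.004
gripper_force: 2.6
t 8.1 pos [ 0.4477 -0.046   0.2549] yaw 81.0 z [ 0.001 -0.001 -1.   ] q6 -0.09 F [ 0.67 -4.83  1.48] T [-0.81  0.02  0.05] g -0.003994364723086114
clock: 8.52
eef_pos: [0.4455, -0.0401, 0.2547]
tcp_rot: [-2.558, -1.824, 0.0]
contact_force: [-0.1, 0.0, -0.4]
grip_width: 0.002
gripper_force: 0.0
t 8.52 pos [ 0.4455 -0.0401  0.2547] yaw 71.0 z [-0. -0. -1.] q6 0.09 F [-0.14  0.04 -0.43] T [ 0.02  0.04 -0.01] g 0.002215703718627209
```

View pics/e.png

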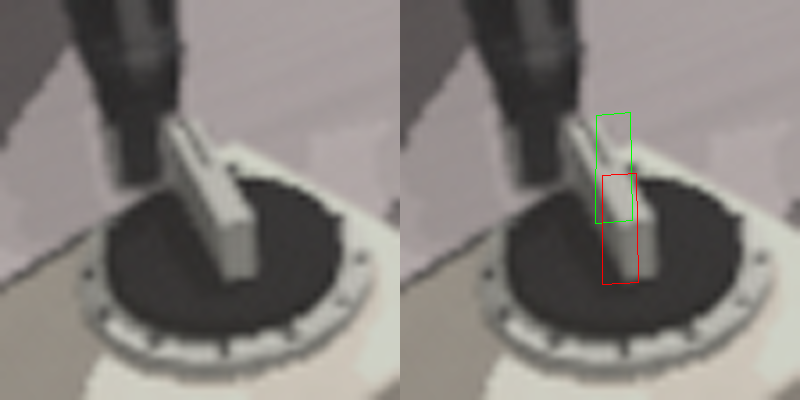

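Pointer slope ≈ 1.9, so the dial is at about 103° with the force near zero: just at the last tipping point. A small nudge further.

```bash
python3 -m handwheel '[[-0.0003,0.0015,0,0,0,-2.5,0],[-0.0003,0.0015,0,0,0,-2.5,0],[0,0,0,0,0,0,0],[0,0,0,0,0,0,0]]';python3 - <<'E'
from ov import *
st();ov([None],'pics/f.png')
im=cv2.imread("pics/f.png");g=cv2.cvtColor(im,cv2.COLOR_BGR2GRAY)
for y in range(120,285,12):
    r=cv2.GaussianBlur(g[y:y+1,130:300].astype(np.float32),(7,1),0).ravel();d=np.diff(r)
    print(y,[(130+i,int(round(d[i]))) for i in range(2,len(d)-2) if abs(d[i])>3 and abs(d[i])==abs(d[max(0,i-6):i+7]).max()])
E
```

```text
clock: 8.9
eef_pos: [0.445, -0.0372, 0.2547]
tcp_rot: [2.632, 1.715, 0.0]
contact_force: [-0.4, -0.6, 0.0]
grip_width: -0.002
gripper_force: 0.0
t 8.9 pos [ 0.445  -0.0372  0.2547] yaw 66.2 z [ 0.  0. -1.] q6 0.18 F [-0.38 -0.62  0.03] T [ 0.01 -0.01 -0.07] g -0.00190869014523367
120 [(174, 7), (190, -5), (199, 6)]
132 [(165, 5), (176, 6), (191, -8), (200, 7), (201, 7)]
144 [(166, 5), (184, 7), (198, -6), (207, 7)]
156 [(166, 6), (188, 6), (199, -6), (214, 6)]
168 [(166, 7), (167, 7), (193, 9), (226, -7), (238, 7)]
180 [(195, 8), (233, -10), (281, 7)]
192 [(145, -4), (186, 4), (200, 9), (240, -12), (295, 6)]
204 [(132, -6), (203, 8), (241, -11)]
216 [(193, 4), (194, 4), (208, 9), (247, -12)]
228 [(210, 5), (247, -5)]
240 [(209, 4), (210, 4), (247, -5)]
252 [(210, 5), (248, -5), (249, -5), (250, -5)]
264 [(215, 6), (253, -5)]
276 [(214, 6), (253, -3)]
```

```bash
python3 -m handwheel '[[0,0,0,0,0,0,0],[0,0,0,0,0,0,0],[0,0,0,0,0,0,0],[0,0,0,0,0,0,0],[0,0,0,0,0,0,0],[0,0,0,0,0,0,0]]';cat > edge.py <<'E'
from ov import *
st();ov([None],'pics/f.png')
im=cv2.imread("pics/f.png");g=cv2.cvtColor(im,cv2.COLOR_BGR2GRAY)
P=[]
for y in range(130,220,4):
    r=cv2.GaussianBlur(g[y:y+1,130:300].astype(np.float32),(7,1),0).ravel();d=np.diff(r)
    c=[130+i for i in range(2,len(d)-2) if d[i]>5 and d[i]==d[max(0,i-6):i+7].max() and 168<130+i<222]
    if c: P.append((y,c[0]))
P=np.array(P);print(P.tolist());print("slope",1/np.polyfit(P[:,0],P[:,1],1)[0])
E
python3 edge.py
```

```text
clock: 9.45
eef_pos: [0.445, -0.0372, 0.2547]
tcp_rot: [2.634, 1.712, 0.0]
contact_force: [0.3, -0.6, 0.4]
grip_width: 0.001
gripper_force: 0.0
t 9.45 pos [ 0.445  -0.0372  0.2547] yaw 66.0 z [ 0. -0. -1.] q6 0.19 F [ 0.29 -0.63  0.43] T [ 0.   -0.    0.06] g 0.0010342051560637737
[[130, 176], [134, 179], [138, 182], [142, 184], [146, 185], [150, 186], [154, 188], [158, 190], [162, 192], [166, 192], [170, 193], [174, 193], [178, 194], [182, 196], [186, 198], [190, 200], [194, 200], [198, 202], [202, 202], [206, 204], [210, 207], [214, 208], [218, 208]]
slope 2.956902848794741
```

```bash
python3 -m handwheel '[[0,-0.002,0,0,0,0,0],[0,-0.003,0,0,0,0,0],[0,-0.003,0,0,0,0,0],[0,-0.004,0,0,0,0,0],[0,-0.004,0,0,0,0,0],[0,0,0,0,0,0,0]]'; python3 edge.py; python3 - <<'E'
from h import *
# check the slope model on the first picture
im=cv2.imread("pics/scene0.png");c=optics.read_camera("scene")
g=cv2.cvtColor(cv2.resize(im[165:265,150:290],None,fx=7.14,fy=7.14,interpolation=2),cv2.COLOR_BGR2GRAY)
for x in range(430,575,16):
    col=cv2.GaussianBlur(g[180:380,x].astype(np.float32),(1,7),0).ravel();d=np.diff(col)
    print(x,[(180+i,int(d[i])) for i in range(2,len(d)-2) if d[i]<-4 and d[i]==d[max(0,i-6):i+7].min()])
E
```

```text
clock: 10.0
eef_pos: [0.445, -0.0539, 0.2547]
tcp_rot: [2.635, 1.711, 0.0]
contact_force: [0.9, 0.2, 0.8]
grip_width: 0.001
gripper_force: 0.0
t 10.0 pos [ 0.445  -0.0539  0.2547] yaw 66.0 z [ 0. -0. -1.] q6 0.15 F [0.88 0.25 0.76] T [ 0.    0.02 -0.02] g 0.0009707545460293063
[[130, 200], [134, 205], [138, 183], [142, 184], [146, 185], [150, 186], [154, 214], [158, 191], [162, 192], [166, 193], [170, 193], [174, 194], [178, 195], [182, 196], [186, 198], [190, 200], [194, 201], [198, 202], [202, 202], [206, 204], [210, 207], [214, 208], [218, 208]]
slope 5.733711048158652
430 [(266, -5), (326, -6)]
446 [(242, -4), (262, -5), (319, -6), (320, -6)]
462 [(217, -4), (254, -5), (255, -5), (313, -7)]
478 [(212, -6), (249, -7), (305, -6)]
494 [(212, -5), (241, -6), (242, -6), (299, -6)]
510 [(234, -7), (292, -5)]
526 [(227, -5), (287, -5)]
542 [(222, -5), (281, -4)]
558 [(217, -5), (274, -4)]
574 [(211, -5), (269, -5)]
```

The dial stays put when released. I'll lift off and move toward and past the button so the top camera can see the dial.

```bash
python3 -m handwheel '[[0,0,0.02,0,0,0,0],[0,0,0.03,0,0,0,0],[0,0,0.03,0,0,0,0],[0,0,0.03,0,0,0,0],[0.01,-0.03,0.01,0,0,0,0],[0.01,-0.03,0,0,0,0,0],[0.01,-0.03,0,0,0,0,0],[0.01,-0.03,0,0,0,0,0],[0.01,-0.03,0,0,0,0,0],[0.01,-0.03,0,0,0,0,0],[0,-0.03,0,0,0,0,0],[0,0,0,0,0,0,0]]';python3 - <<'E'
from ov import *
st();c=optics.read_camera("top");s=optics.read_camera("scene")
p=[int(v) for v in proj(c,(.479,-.031,.08))];a=cv2.resize(c["color"][p[1]-32:p[1]+32,p[0]-32:p[0]+32],(400,400),interpolation=2)
p=[int(v) for v in proj(s,(.479,-.031,.08))];b=cv2.resize(s["color"][p[1]-32:p[1]+32,p[0]-32:p[0]+32],(400,400),interpolation=2)
cv2.imwrite("pics/g.png",np.hstack([a,b]))
x=a[...,0].astype(int);print("mean brightness",a.mean())
# bright pixels within the black disc -> pointer direction
p=np.array(proj(c,(.479,-.031,.073)));g=cv2.cvtColor(c["color"],cv2.COLOR_BGR2GRAY)
yy,xx=np.mgrid[:420,:560];m=(np.hypot(xx-p[0],yy-p[1])<17)&(g>110)
W=np.array([at(c,(u,v),.099)[:2] for u,v in zip(xx[m],yy[m])]);print(len(W));mu=W.mean(0);U,S,V=np.linalg.svd(W-mu);print(mu,V[0],np.degrees(np.arctan2(V[0][1],V[0][0])))
E
```

```text
clock: 11.1
eef_pos: [0.5052, -0.2672, 0.3742]
tcp_rot: [2.635, 1.708, -0.0]
contact_force: [0.4, -0.3, 0.3]
grip_width: 0.001
gripper_force: 0.0
t 11.1 pos [ 0.5052 -0.2672  0.3742] yaw 65.9 z [ 0.    -0.001 -1.   ] q6 -0.18 F [ 0.39 -0.29  0.28] T [ 0.04  0.01 -0.04] g 0.0007349350899115392
mean brightness 154.83185208333333
161
[ 0.47243887 -0.02858601] [-0.95054215  0.31059558] 161.90487329694184
```

View pics/g.png

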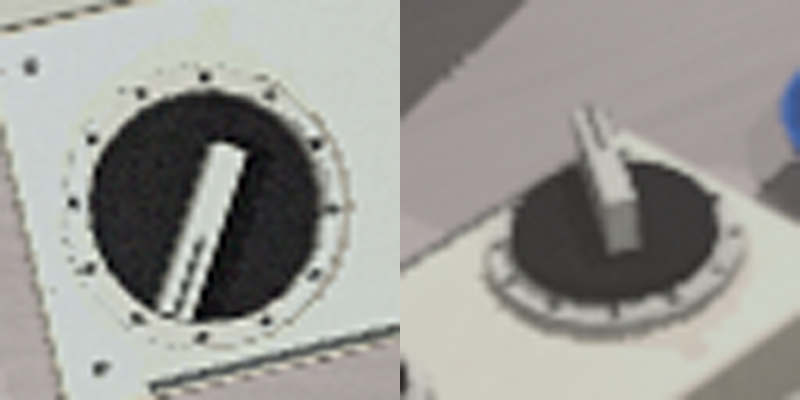

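The top view shows the pointer's tip between the dots at (203,338), which is click 3, and (137,320), which is click 4. It reads about 109.5°, so it hasn't settled into the fourth click and needs about 10° more. I'm going back behind the pointer.

```bash
python3 -m handwheel '[[0,0.03,0,0,0,0,0],[-0.01,0.03,0,0,0,0,0],[-0.01,0.03,0,0,0,0,0],[-0.01,0.03,0,0,0,0,0],[-0.01,0.03,0,0,0,0,0],[-0.01,0.03,0,0,0,0,0],[-0.01,0.033,-0.01,0,0,0,0],[0,0,-0.03,0,0,0,0],[0,0,-0.03,0,0,0,0],[0,0,-0.03,0,0,0,0],[0,0,-0.02,0,0,0,0],[0,0,0,0,0,0,0]]';python3 -c "from h import *;st()"
python3 -m handwheel '[[0,0.003,0,0,0,-1,0],[0,0.003,0,0,0,-1,0],[0,0.003,0,0,0,-1,0],[0,0.003,0,0,0,-1,0],[0,0.002,0,0,0,-1,0],[0,0.0015,0,0,0,0,0],[0,0.0015,0,0,0,0,0],[0,0.001,0,0,0,0,0],[0,0.001,0,0,0,0,0],[0,0,0,0,0,0,0],[0,0,0,0,0,0,0]]';python3 edge.py
```

```text
clock: 12.2
eef_pos: [0.4439, -0.049, 0.2521]
tcp_rot: [-2.63, -1.711, 0.006]
contact_force: [-0.7, -0.2, -0.2]
grip_width: -0.003
gripper_force: 0.0
t 12.2 pos [ 0.4439 -0.049   0.2521] yaw 66.1 z [-0.005  0.001 -1.   ] q6 0.16 F [-0.67 -0.22 -0.16] T [ 0.05 -0.02  0.01] g -0.0028644713762761547
clock: 13.12
eef_pos: [0.445, -0.0312, 0.2547]
tcp_rot: [-2.706, -1.595, 0.0]
contact_force: [-0.6, 0.1, 0.6]
grip_width: -0.002
gripper_force: 0.0
t 13.12 pos [ 0.445  -0.0312  0.2547] yaw 61.0 z [-0. -0. -1.] q6 0.29 F [-0.59  0.1   0.59] T [-0.02 -0.02  0.04] g -0.0019913011941027218
[[130, 192], [134, 192], [138, 192], [142, 192], [146, 194], [150, 195], [154, 178], [158, 179], [162, 179], [166, 179], [170, 180], [182, 201], [186, 200], [190, 199], [194, 199], [198, 200], [202, 200], [206, 200], [210, 200], [214, 200], [218, 200]]
slope 5.938876844534596
```

```bash
python3 -m handwheel '[[0,0.0005,0,0,0,-1,0],[0,0.0005,0,0,0,-1,0],[0,0.0005,0,0,0,-1,0],[0,0,0,0,0,0,0],[0,0,0,0,0,0,0]]';python3 edge.py
python3 -m handwheel '[[0,-0.002,0,0,0,0,0],[0,-0.004,0,0,0,0,0],[0,-0.006,0,0,0,0,0],[0,-0.006,0,0,0,0,0],[0,0,0.02,0,0,0,0],[0,0,0.03,0,0,0,0],[0,0,0.03,0,0,0,0],[0,0,0.03,0,0,0,0],[0.01,-0.03,0.01,0,0,0,0],[0.01,-0.03,0,0,0,0,0],[0.01,-0.03,0,0,0,0,0],[0.01,-0.03,0,0,0,0,0],[0.01,-0.03,0,0,0,0,0],[0.01,-0.03,0,0,0,0,0],[0,-0.03,0,0,0,0,0],[0,0,0,0,0,0,0]]'; cat > dir.py <<'E'
from ov import *
st();c=optics.read_camera("top")
p=np.array(proj(c,(.479,-.031,.073)));g=cv2.cvtColor(c["color"],cv2.COLOR_BGR2GRAY)
yy,xx=np.mgrid[:420,:560];m=(np.hypot(xx-p[0],yy-p[1])<17)&(g>110)
W=np.array([at(c,(u,v),.099)[:2] for u,v in zip(xx[m],yy[m])]);mu=W.mean(0);V=np.linalg.svd(W-mu)[2];print(len(W),mu,np.degrees(np.arctan2(V[0][1],V[0][0])))
E
python3 dir.py
```

```text
clock: 13.58
eef_pos: [0.445, -0.0296, 0.2547]
tcp_rot: [2.747, 1.524, -0.0]
contact_force: [-0.7, 0.1, 0.8]
grip_width: -0.0
gripper_force: 0.0
t 13.58 pos [ 0.445  -0.0296  0.2547] yaw 58.0 z [ 0. -0. -1.] q6 0.34 F [-0.66  0.06  0.81] T [-0.02  0.08  0.04] g -7.04572391202735e-05
[[130, 178], [134, 178], [138, 178], [142, 179], [146, 180], [150, 199], [154, 198], [158, 199], [162, 198], [166, 197], [170, 196], [174, 196], [178, 198], [182, 200], [186, 199], [190, 198], [194, 197], [198, 196], [202, 197], [206, 196], [210, 196], [214, 196], [218, 196]]
slope 5.196405648267016
clock: 14.97
eef_pos: [0.5049, -0.2625, 0.3743]
tcp_rot: [2.749, 1.519, -0.0]
contact_force: [-0.7, 0.0, -0.0]
grip_width: -0.002
gripper_force: 0.0
t 14.97 pos [ 0.5049 -0.2625  0.3743] yaw 57.9 z [ 0.001 -0.001 -1.   ] q6 -0.03 F [-0.71  0.01 -0.02] T [ 0.   -0.01 -0.01] g -0.002291972669794878
160 [ 0.47337105 -0.02730461] 149.69503705945297
```

```bash
python3 - <<'E'
from ov import *
c=optics.read_camera("top");p=np.array(proj(c,(.479,-.031,.073)))
yy,xx=np.mgrid[:420,:560]
for im in(cv2.imread("pics/top0.png"),c["color"]):
    g=cv2.cvtColor(im,cv2.COLOR_BGR2GRAY)
    for th in(90,110,130):
      for R in(15,16,17):
        m=(np.hypot(xx-p[0],yy-p[1])<R)&(g>th)
        W=np.array([at(c,(u,v),.099)[:2] for u,v in zip(xx[m],yy[m])]);V=np.linalg.svd(W-W.mean(0))[2];print(round(np.degrees(np.arctan2(V[0][1],V[0][0]))%180,1),end=" ")
    print()
t=at(c,(370.2,234.5),.07);print(t,[ (q,np.round(at(c,r["centre"],.07),4)) for q in["start_top"] for r in optics.find_in("top",q)[:1]])
E
```

```text
90.5 90.6 90.7 89.8 89.6 89.5 87.3 87.3 87.3 
150.0 149.8 149.8 149.6 149.7 149.7 150.0 150.0 149.9 
[ 0.50876151 -0.1505595   0.07      ] []
```

The dial has turned 120° (90° → 150°), which is exactly four clicks, and it holds there. Now the button.

```bash
python3 -m handwheel '[[0.001,0.023,0,0,0,0,0],[0.001,0.023,0,0,0,0,0],[0.001,0.023,0,0,0,0,0],[0.001,0.0225,0,0,0,0,0],[0.001,0.022,0,0,0,0,0],[0,0,-0.02,0,0,0,0],[0,0,-0.03,0,0,0,0],[0,0,-0.03,0,0,0,0],[0,0,-0.03,0,0,0,0],[0,0,-0.013,0,0,0,0],[0,0,0,0,0,0,0],[0,0,0,0,0,0,0]]'
python3 -m handwheel '[[0,0,-0.002,0,0,0,0],[0,0,-0.002,0,0,0,0],[0,0,-0.002,0,0,0,0],[0,0,-0.002,0,0,0,0],[0,0,0,0,0,0,0]]'; python3 -m handwheel '[[0,0,-0.001,0,0,0,0],[0,0,-0.001,0,0,0,0],[0,0,0,0,0,0,0]]'; python3 -m handwheel '[[0,0,-0.001,0,0,0,0],[0,0,-0.001,0,0,0,0],[0,0,0,0,0,0,0]]'
```

```text
clock: 16.12
eef_pos: [0.5099, -0.1435, 0.2519]
tcp_rot: [-2.746, -1.525, 0.001]
contact_force: [-0.7, 0.2, 1.1]
grip_width: -0.005
gripper_force: 0.0
clock: 16.53
eef_pos: [0.5102, -0.1441, 0.2444]
tcp_rot: [2.746, 1.523, 0.002]
contact_force: [1.1, 4.5, 7.0]
grip_width: 0.003
gripper_force: 3.5
clock: 16.78
eef_pos: [0.5101, -0.144, 0.244]
tcp_rot: [2.745, 1.523, 0.003]
contact_force: [-5.7, 5.8, 28.9]
grip_width: 0.004
gripper_force: 14.5
clock: 17.03
eef_pos: [0.5101, -0.144, 0.2436]
tcp_rot: [2.744, 1.522, 0.004]
contact_force: [-10.8, 7.8, 51.2]
grip_width: 0.003
gripper_force: 25.7
```

```bash
python3 -m handwheel '[[0,0,0.002,0,0,0,0],[0,0,0.001,0,0,0,0],[0,0,0,0,0,0,0]]'; python3 -m handwheel '[[0,0,0.002,0,0,0,0],[0,0,0,0,0,0,0]]';  python3 -m handwheel '[[0,0,0.002,0,0,0,0],[0,0,0,0,0,0,0]]'; python3 -m handwheel '[[0,0,0.003,0,0,0,0],[0,0,0.003,0,0,0,0],[0,-0.005,0,0,0,0,0],[0,0,0,0,0,0,0],[0,0,0,0,0,0,0]]';python3 - <<'E'
from h import *
t=at(optics.read_camera("top"),(370.2,234.5),.077);print(t)
for n in("scene","top"):
    optics.read_camera(n)
    for r in optics.cut_out(n,"start_top")[:2]: print(n,r["score"],r["centre"],r["region"].sum())
E
```

```text
clock: 17.28
eef_pos: [0.5101, -0.144, 0.2442]
tcp_rot: [2.746, 1.523, 0.003]
contact_force: [-1.7, 5.4, 18.2]
grip_width: 0.003
gripper_force: 9.2
clock: 17.45
eef_pos: [0.5102, -0.1441, 0.2457]
tcp_rot: [2.746, 1.523, 0.002]
contact_force: [1.1, 2.6, 3.8]
grip_width: -0.003
gripper_force: 2.1
clock: 17.62
eef_pos: [0.5102, -0.1442, 0.2472]
tcp_rot: [2.746, 1.523, 0.001]
contact_force: [1.9, 1.9, 4.3]
grip_width: -0.001
gripper_force: 1.6
clock: 18.03
eef_pos: [0.5098, -0.1495, 0.2525]
tcp_rot: [-2.747, -1.523, 0.001]
contact_force: [-0.0, -0.8, 0.1]
grip_width: 0.002
gripper_force: 0.0
[ 0.50846104 -0.14915457  0.077     ]
scene 0.38 [183.0, 230.5] 90
```

The force profile tells the story: spring force of about 4 N over TCP heights .247 to .2455, then a hard stop at .2442. The button therefore bottomed fully and was released. Lifting away and making a final check.

```bash
python3 -m handwheel '[[0,0,0.02,0,0,0,0],[0,0,0.03,0,0,0,0],[0,0,0.03,0,0,0,0],[0,0,0.03,0,0,0,0],[0,-0.03,0.01,0,0,0,0],[0,-0.03,0,0,0,0,0],[0,-0.03,0,0,0,0,0],[0,-0.03,0,0,0,0,0],[0,0,0,0,0,0,0],[0,0,0,0,0,0,0]]'; python3 dir.py; python3 - <<'E'
from h import *
t=optics.read_camera("top");s=optics.read_camera("scene")
a=cv2.imread("pics/scene0.png")
p=[int(v) for v in proj(s,(.509,-.149,.075))]
# button vs first picture: difference, and grey profile down a column through the button
d=cv2.absdiff(s["color"],a)[p[1]-10:p[1]+14,p[0]-12:p[0]+12].max(2);print("diff>40:",(d>40).sum())
for im in(a,s["color"]): print(cv2.cvtColor(im,6)[p[1]-8:p[1]+16,p[0]].tolist())
for q,z in(("bowl",.025),("dropper",.05),("vial",.03)):
    for n,c in(("scene",s),("top",t)):
        for r in optics.find_in(n,q)[:1]: print(n,q,np.round(at(c,r["centre"],z),3))
E
```

```text
clock: 19.12
eef_pos: [0.5097, -0.2703, 0.3723]
tcp_rot: [-2.749, -1.521, 0.0]
contact_force: [-0.2, -0.4, 0.2]
grip_width: 0.001
gripper_force: 0.0
t 19.12 pos [ 0.5097 -0.2703  0.3723] yaw 57.9 z [-0.  0. -1.] q6 -0.04 F [-0.18 -0.37  0.18] T [0.09 0.   0.04] g 0.0011319152931346943
160 [ 0.47337105 -0.02730461] 149.69503705945297
diff>40: 0
[200, 199, 200, 201, 196, 166, 58, 58, 60, 58, 59, 59, 57, 54, 53, 65, 130, 180, 166, 122, 121, 119, 116, 146]
[205, 204, 204, 205, 201, 170, 59, 60, 60, 59, 60, 59, 59, 54, 54, 67, 133, 184, 170, 124, 125, 122, 119, 151]
scene bowl [0.446 0.138 0.025]
top bowl [0.456 0.127 0.025]
scene dropper [ 0.511 -0.292  0.05 ]
top dropper [ 0.504 -0.288  0.05 ]
scene vial [ 0.614 -0.341  0.03 ]
top vial [ 0.619 -0.347  0.03 ]
```

```bash
python3 -c "
from rig import robot
print(robot.close_job())"
```

```text
the job is handed in; nothing more can be done
None
```

I pushed the dial four clicks clockwise (about 120° in the top camera) and pressed the start button once to its stop, where it sprang back up. That press peaked at about 51 N through the fingertip, more than needed. The bowl and bottles did not measurably move, and the job is handed in; the verdict was not shown.

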